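# Post the blue sample cassette through the returns slot

## Robot

A 6-joint arm with a two-finger parallel gripper is mounted at the origin on a cart in front of the work surface, level with it; the furniture and walls round the work are solid. World frame = base frame: x ahead of the robot, y to its left, z up, the work surface at z = 0. Lengths are in m, angles in rad, forces in N, time in s.
With the tool pointing down it reaches from about 0.3 to 0.775 m from the base axis. Payload 14.6 kg.
Tool frame: the origin (TCP) lies midway between the tips of the shut fingers; the grasp point (between the pads) lies 19 mm behind it; z points along the fingers, y is the line along which they close (so a half turn about z gives the same grasp; the last joint's range is limited). The gripper opens to 85 mm and grips with 20 to 120 N. Pads are 22 mm wide; open, the fingers measure 114 mm over their backs; the gripper's body (76 mm by 85 mm) begins 54 mm behind the grasp point. The pads swing forward as they close: fully open they stand 13 mm farther back than shut.
Start: joints at [1.248, 0.3, 1.521, -0, 1.321, -0.067], TCP at [0.139, 0.532, 0.231] pointing down, gripper open.
Joint ranges: [-3.03, 3.03], [-0.79, 2.21], [0.23, 2.52], [-1.04, 4.18], [0, 3.07], [-2.55, 2.55]. Speed limits (rad/s): [2.22, 2.22, 2.57, 3.14, 3.14, 3.14].

## Interface

Orientations are given as a unit quaternion [w, x, y, z].
In Python, from station import telemetry, snapshot, env, find_in, masks_of, tip_of gives the robot as it stands.
- The arm moves only by the shell command python3 -m handwheel 'ROWS' [OPENING] [FORCE]. ROWS is JSON, a list that holds one entry, the list of rows, each a list of 4 numbers: the shift along the tool's x, y, z in units of 200 mm (1.0 is 200 mm), then the turn about the tool's z in units of pi rad (1.0 is pi rad). In form: [[[dx, dy, dz, spin], ...]]. A call has 1 to 12 rows; each row is the pose to reach, as a shift and turn from the pose commanded when the call began, along the tool's axes at that moment, turning the shorter way round; what a row does not reach only later rows make up. A row lasts 1/8 s, in which the tool goes at most 62.5 mm and 10.7 degrees, less where a joint would pass 70% of its speed; a pose out of reach is approached as far as the arm can. A call with a number of a shift or a turn outside -1 to 1 is refused whole. A call with a gripper value outside its range is refused whole. OPENING is the finger opening in mm, from 0 to 85.4, set as the call begins (- or left out, the last holds). The fingers move at their own pace and stop on an object; FORCE is the grip in N (left out, the last holds). Time passes only in rows, so rows that repeat a pose let the fingers close. It gives the time, the measured TCP pose, the force, the opening and the grip force at its end, in the units of the state.
- telemetry.state(): the state, without advancing time (a new reading comes with each control period).
- snapshot(name): name is "side" or "top" or "wrist"; returns a dict with "img" (384x512x3 uint8, red, green, blue), "fovy" (degrees; the focal length in pixels is half the picture's height over the tangent of half this angle, whatever the lens; pixels are square), "cx", "cy" (the principal point, pixels), "rvec" (rotation vector, rad) and "tvec" (3), from world to camera coordinates, as OpenCV has them. Camera axes: x right, y down, z forward; pixel columns grow to the right and rows downward; lengths in m; the calibration is good to about 2 mm. A picture is of the moment at which its call begins. There is no depth.
- env.hand_in(): hands the job in; it is judged then, once.
Trained networks look in a picture, given as the dict that the camera call returned (one of the last four; its "shot" number tells which), for a name from the list of things; names that differ only in an ending like _2 or _b are one class to them, and where a whole thing is asked for, a point or a joint stands for the part that bears it (a point fixed in the world has none). Each returns a list of dicts, best first, with "p" (0 to 1); they miss things now and then, are a little off and sometimes report something else, mostly with a low value. They report only what shows in the picture. A call takes as long as a camera call. They do not tell look-alikes from the thing itself.
- find_in(picture, label): "box" ([centre column, centre row, width, height] in pixels, round what is visible of it).
- masks_of(picture, label): "region" (384x512 bool, what is visible of it) and "box" ([centre column, centre row, width, height] in pixels, round what is visible of it).
- tip_of(picture, label): "xy" ([column, row] in pixels: a listed point, or the origin of a listed thing).
The state is a dict: "t": time; "joint_positions": joint angles; "dq": joint speeds; "effort": joint torques, N m; "tool_pos": TCP position; "tcp_rot": TCP orientation; "force": force on the tool from outside, world axes, zero at the start; "torque": the same for the moment, N m; "opening": finger opening in m; "grasp_force": force on a finger pad.
Only numpy, scipy, OpenCV 4.12 (cv2) and the standard library are available. Lean on these libraries where they do the work, as an engineer would, in place of code of your own. Each camera call takes 0.05 s, during which the arm holds its last target. There are 200 camera calls.

## Task

Return the blue sample cassette: take it from its stand, feel its lower edge gently into the narrow slot in the lid of the returns bin, then press it on down past the spring catch until it drops completely into the bin. The slot plate slides, so find the slot with light touches and never force the cassette against the lid. Leave the yellow cassette in its stand and the steel block and the small jar where they are.

Things in the scene. Friction and masses are not known exactly. Their poses are not given: they have to be found in the camera images.
- blue_cassette: Blue flat sample cassette, 120 g, standing upright with some play in its grey stand. Origin: centre of its underside; z up, x through its thickness, y along its width. Body 14 (x) x 60 (y) x 54 mm high with a steel disc on both faces; above it a grip tab 8 (x) x 40 (y) mm, from 54 to 78 mm above the origin. It is the same either way round.
- blue_cassette_mid (a point): Middle of the blue cassette, 39 mm above its underside on its axis.
- yellow_cassette: Yellow cassette of the same shape and axes as the blue one, in the other stand; stays there.
- blue_stand: Grey stand of the blue cassette, fixed: foot 70 (x) x 100 (y) x 6 mm, on it a pocket 18 (x) x 64 (y) mm, floor 6 mm and rim 21 mm above the bench. Origin: centre of its underside; the pocket lies over it.
- yellow_stand: Identical grey stand of the yellow cassette, fixed.
- bin: White returns bin with clear front pane, fixed, 140 (x) x 130 (y) x 122 mm high without its lid, open inside, floor 6 mm thick, walls 4 mm. Origin: centre of its underside, x to the back.
- lid: Lid on the bin, fixed: two black rails along x (at y = +-60 mm) and between them the light grey slot plate, 100 (x) x 106 (y) x 6 mm, its top 10 mm above the lid's origin, level with the rails. Origin: centre of the lid's underside, axes as the bin's. More than 40 N between cassette (or robot) and lid or plate is too much.
- mouth (a point): Point on the lid's axis at the slot plate's top, mid-travel of the plate. The plate's slot is 16 (x) x 64 (y) mm with a 2 mm bevel along its long sides. The plate slides along the lid's x only (about 3 N shifts it); the slot's centre stands anywhere within 9 mm either way of this point, unmeasured: it must be felt. A touch that sinks over 2.5 mm below the plate's top has found it.
- nose (a point): Point 10 mm below the mouth point, at the height of the sprung orange nose on the slot's -x side (moves with the plate). It sticks 3.5 mm into the slot from 2 to 18 mm below the plate's top, drags on the cassette's body (3 to 8 N) and holds it when let go. When the body's shoulder is 17 mm below the plate's top (tab still 7 mm out) the cassette drops by itself. Fingers do not fit the slot.
- steel_block: Small ground steel block 24 x 40 x 25 mm near the bin, loose. Origin: centre of its underside.
- small_jar: White screw-lid jar, diameter 45 mm, 24 mm high, loose. Origin: centre of its underside.
There are look-alikes about, which are no part of the job. Of the things shaped like the blue_cassette, the blue one is meant.

How it is judged:
By the outcome, as a careful person would: the job done as asked, in the order asked, and still so for the second after the job is handed in, with the robot touching nothing.
It also fails if it takes over 61 s, if anything falls off the work surface, if the arm or the gripper's body presses on something with over 40 N, if the wrist force passes 120 N, or if a joint passes its speed limit or range.

## Working session

There is one attempt and no reset: what is moved stays moved. The work goes in short steps, Python scripts to look and compute and a shell command to move; the robot and the scene stay as the last step left them, time stands still between calls to the robot, and variables do not carry over. Pictures are saved under pics/ and viewed, at most 10 in all, crops included, and the job is handed in when it is done.

```bash
mkdir -p pics; ls
cat > h.py <<'E'
import numpy as np, cv2
from station import telemetry, snapshot, env, find_in, masks_of, tip_of
def cam(s):
    R=cv2.Rodrigues(np.array(s["rvec"],float))[0]; t=np.array(s["tvec"],float).ravel()
    f=s["img"].shape[0]/2/np.tan(np.radians(s["fovy"])/2)
    return R,t,f,s["cx"],s["cy"]
def proj(s,P):
    R,t,f,cx,cy=cam(s); c=np.atleast_2d(P)@R.T+t
    return np.c_[cx+f*c[:,0]/c[:,2],cy+f*c[:,1]/c[:,2]]
def ray(s,uv):
    R,t,f,cx,cy=cam(s); d=R.T@np.array([(uv[0]-cx)/f,(uv[1]-cy)/f,1]); return -R.T@t,d/np.linalg.norm(d)
def onz(s,uv,z):
    o,d=ray(s,uv); return o+d*(z-o[2])/d[2]
def tri(l):
    A=np.zeros((3,3));b=np.zeros(3)
    for s,uv in l:
        o,d=ray(s,uv);M=np.eye(3)-np.outer(d,d);A+=M;b+=M@o
    return np.linalg.solve(A,b)
E
python3 - <<'E'
from h import *
np.set_printoptions(precision=4,suppress=True)
st=telemetry.state();print(st["tool_pos"],st["tcp_rot"],st["t"],st["force"])
S={n:snapshot(n) for n in("side","top","wrist")}
for n,s in S.items():
    print(n,s["fovy"],-cam(s)[0].T@cam(s)[1])
    if n!="wrist": cv2.imwrite(f"pics/{n}0.png",s["img"][:,:,::-1])
    for l in("blue_cassette","yellow_cassette","blue_stand","bin","lid","mouth","steel_block","small_jar"):
        print(n,l,[(np.round(r["xy"],1),round(r["p"],2)) for r in tip_of(s,l)[:3]])
cv2.imwrite("pics/a.png",np.hstack([S["side"]["img"],S["top"]["img"]])[:,:,::-1])
E
```

```text
pics
[0.1391 0.5319 0.2307] [-0.0001  0.1275  0.9918 -0.0006] 0.0 [-0.4981 -0.8584  0.5198]
side 55.57302910086375 [0.5225 0.8575 0.4376]
side blue_cassette [(array([251.9, 213.5]), 0.85), (array([306.7, 242.1]), 0.78), (array([261.2, 236.3]), 0.61)]
side yellow_cassette [(array([259.3, 271.4]), 0.69), (array([203.5, 224.4]), 0.32)]
side blue_stand [(array([261., 239.]), 0.65)]
side bin [(array([243.6, 183. ]), 0.66)]
side lid [(array([245.7, 146.2]), 0.78)]
side mouth [(array([241. , 143.5]), 0.61), (array([257.4, 275.3]), 0.48), (array([258. , 274.2]), 0.28)]
side steel_block [(array([206.4, 223.6]), 0.56)]
side small_jar [(array([296.1, 210. ]), 0.59)]
top 44.25007796781798 [0.3698 0.0448 1.0949]
top blue_cassette [(array([259.1, 191.9]), 0.77), (array([207.1, 238. ]), 0.75), (array([212.6, 197. ]), 0.67)]
top yellow_cassette [(array([152.7, 185.1]), 0.65)]
top blue_stand [(array([212.1, 195.8]), 0.77)]
top bin [(array([339.3, 182.5]), 0.75), (array([155.1, 186.1]), 0.29)]
top lid [(array([351.5, 176.2]), 0.93)]
top mouth [(array([354.2, 171.6]), 0.76), (array([352.1, 178. ]), 0.68)]
top steel_block [(array([248.3, 137.4]), 0.52)]
top small_jar [(array([263.4, 233.9]), 0.74)]
wrist 66.51772236380324 [0.068  0.5505 0.3723]
wrist blue_cassette []
wrist yellow_cassette []
wrist blue_stand []
wrist bin []
wrist lid []
wrist mouth []
wrist steel_block []
wrist small_jar []
```

View pics/side0.png

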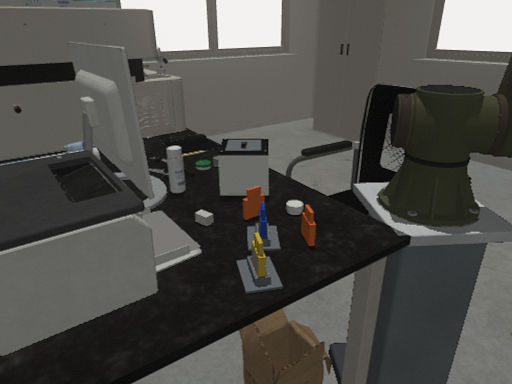

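View pics/top0.png

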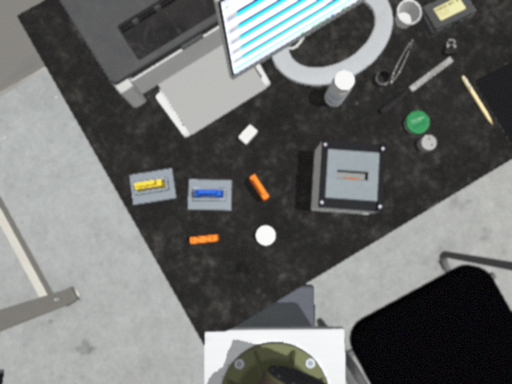

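The side picture shows the blue cassette at (263,222), yellow at (259,258), and orange look-alikes at (254,203) and (308,225). The bin is at (245,165), the jar at (295,208) and the steel block at (204,217). In the top picture, blue is at (208,193), yellow at (149,185), orange at (259,187) and (204,239), and the slot at (352,176).

Only these could be taken for the target. I choose blue: (208,193) top, (263,222) side.

Run:
```python
from h import *
np.set_printoptions(precision=4,suppress=True)
S=snapshot("side");T=snapshot("top")
def col(s,lo,hi):
    m=cv2.inRange(cv2.cvtColor(s["img"],cv2.COLOR_RGB2HSV),lo,hi); return m
mt=col(T,(105,120,40),(130,255,255)); mt[:170]=0; mt[215:]=0; mt[:,:180]=0;mt[:,240:]=0
ms=col(S,(105,120,40),(130,255,255)); ms[:195]=0; ms[250:]=0;ms[:,:240]=0;ms[:,290:]=0
for n,s,m in(("top",T,mt),("side",S,ms)):
    p=np.argwhere(m)[:,::-1]; print(n,len(p),p.min(0),p.max(0),p.mean(0))
    r=cv2.minAreaRect(p.astype(np.float32)); b=cv2.boxPoints(r);print(r)
    if n=="top": print("world z=.084\n",np.array([onz(T,q,.084) for q in b]),"\n z=.06\n",np.array([onz(T,q,.06) for q in b]))
for l in("blue_stand","lid"):
    k=masks_of(T,l)[0];p=np.argwhere(k["region"])[:,::-1].astype(np.float32);r=cv2.minAreaRect(p)
    z=.006 if l=="blue_stand" else .132
    b=np.array([onz(T,q,z) for q in cv2.boxPoints(r)]);print(l,k["p"],r,"\n",b,"c",b.mean(0),"edges",np.linalg.norm(b-np.roll(b,-1,0),axis=1))
print("mouthtri",tri([(S,tip_of(S,"mouth")[0]["xy"]),(T,tip_of(T,"mouth")[0]["xy"])]))
print("lid",tri([(S,tip_of(S,"lid")[0]["xy"]),(T,tip_of(T,"lid")[0]["xy"])]), onz(T,tip_of(T,"lid")[0]["xy"],.122))
a=cv2.resize(T["img"][160:230,170:410],None,fx=3.3,fy=3.3,interpolation=cv2.INTER_CUBIC)
b=cv2.resize(S["img"][130:250,180:340],None,fx=2.8,fy=2.8,interpolation=cv2.INTER_CUBIC)
o=np.zeros((a.shape[0]+b.shape[0],a.shape[1],3),np.uint8);o[:a.shape[0]]=a;o[a.shape[0]:,:b.shape[1]]=b
cv2.imwrite("pics/c1.png",o[:,:,::-1])
```

```text
top 181 [194 190] [222 196] [207.884 192.768]
((208.0, 193.0), (6.0, 28.0), 90.0)
world z=.084
 [[0.4593 0.1689 0.084 ]
 [0.4586 0.1088 0.084 ]
 [0.4457 0.1088 0.084 ]
 [0.4464 0.1689 0.084 ]] 
 z=.06
 [[0.4614 0.1718 0.06  ]
 [0.4607 0.1103 0.06  ]
 [0.4475 0.1104 0.06  ]
 [0.4482 0.1718 0.06  ]]
side 230 [259 202] [266 238] [262.8   221.013]
((262.5, 220.0), (36.0, 7.0), 90.0)
blue_stand 0.61 ((209.5, 194.0), (32.0, 45.0), 90.0) 
 [[0.4943 0.1947 0.006 ]
 [0.4932 0.0904 0.006 ]
 [0.419  0.0909 0.006 ]
 [0.4201 0.1946 0.006 ]] c [0.4566 0.1426 0.006 ] edges [0.1043 0.0742 0.1037 0.0742]
lid 0.87 ((351.8476867675781, 175.24154663085938), (64.7335205078125, 67.83983612060547), 3.1798300743103027) 
 [[ 0.4168 -0.0892  0.132 ]
 [ 0.5568 -0.1003  0.132 ]
 [ 0.5479 -0.2337  0.132 ]
 [ 0.408  -0.221   0.132 ]] c [ 0.4824 -0.1611  0.132 ] edges [0.1404 0.1338 0.1404 0.132 ]
mouthtri [ 0.4905 -0.1674  0.1271]
lid [ 0.4833 -0.1604  0.1214] [ 0.4815 -0.1601  0.122 ]
```

View pics/c1.png

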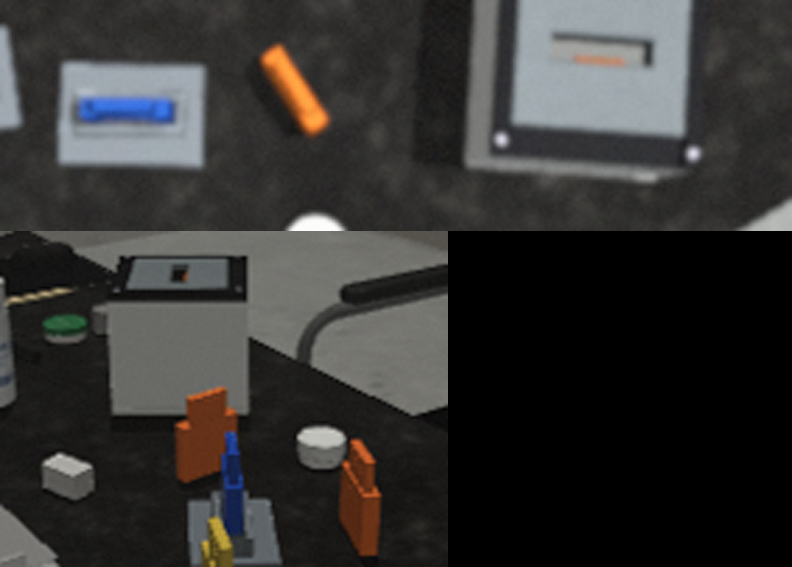

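Crop c1 confirms the choice. The blue cassette stands in its own stand, with yellow to its left and the oranges loose on the bench. The slot shows at about (352,175) in the top picture, with the orange nose on its near side. Next I refine the yaws and positions.

```bash
cat >> h.py <<'E'
def togo(xyz,yaw_deg):
    """rows units to bring TCP to xyz with tool y at world angle yaw_deg (mod 180), from the measured pose"""
    from scipy.spatial.transform import Rotation as Ro
    st=telemetry.state();w,x,y,z=st["tcp_rot"];R=Ro.from_quat([x,y,z,w]).as_matrix()
    d=R.T@(np.array(xyz)-st["tool_pos"])/.2
    a=np.degrees(np.arctan2(R[1,1],R[0,1])); t=(yaw_deg-a+90)%180-90
    print("rows",d.round(4),"spin",round(-t/180,4),"yaw now",round(a,2),"tilt z",R[:,2].round(4)); return R
E
python3 - <<'E'
from h import *
np.set_printoptions(precision=4,suppress=True)
T=snapshot("top");S=snapshot("side")
g=cv2.cvtColor(T["img"],cv2.COLOR_RGB2GRAY).astype(float)
hsv=cv2.cvtColor(T["img"],cv2.COLOR_RGB2HSV)
def pca(m,z):
    p=np.argwhere(m)[:,::-1]; W=np.array([onz(T,q,z)[:2] for q in p]);c=W.mean(0);w,v=np.linalg.eigh(np.cov((W-c).T));a=v[:,1]; return c,len(p),np.degrees(np.arctan2(a[1],a[0]))%180
mt=cv2.inRange(hsv,(105,120,40),(130,255,255)); mt[:180]=0;mt[205:]=0;mt[:,:185]=0;mt[:,230:]=0
print("blue top face",pca(mt,.07))
# stand grey: fit region bright, in window
def fitedges(win,z,thr):
    u0,u1,v0,v1=win;m=(g[v0:v1,u0:u1]>thr).astype(np.uint8);n,l,stt,c=cv2.connectedComponentsWithStats(m);k=1+np.argmax(stt[1:,4])
    h=cv2.convexHull(np.argwhere(l==k)[:,::-1].astype(np.float32));r=cv2.minAreaRect(h);b=cv2.boxPoints(r)+[u0,v0]
    W=np.array([onz(T,q,z) for q in b]);return W.mean(0),r[1],np.degrees(np.arctan2(*(W[1]-W[0])[1::-1])),np.linalg.norm(W-np.roll(W,-1,0),axis=1)
print("stand",fitedges((180,240,170,220),.006,70))
print("plate",fitedges((318,388,140,210),.132,100))
print(np.round(g[168:184,330:376:1]).astype(int)[:, ::2])
r=T["img"][:,:,0].astype(int)-T["img"][:,:,2]; m=np.zeros(g.shape,bool); m[168:184,330:376]=(r[168:184,330:376]>25); print("nose",pca(m,.128))
for n,s in(("T",T),("S",S)):
    print(n,[ (np.round(k["xy"],1),round(k["p"],2)) for k in tip_of(s,"mouth")[:2]],[ (np.round(k["xy"],1),round(k["p"],2)) for k in tip_of(s,"lid")[:2]])
togo([.455,.139,.14],-1)
E
```

```text
blue top face (array([0.4541, 0.1402]), 182, np.float64(88.7485097998569))
stand (array([0.4559, 0.1423, 0.006 ]), (45.442867279052734, 32.55567932128906), np.float64(-1.4622686012857868), array([0.0755, 0.1054, 0.0755, 0.1047]))
plate (array([ 0.4832, -0.1615,  0.132 ]), (52.772029876708984, 49.65311813354492), np.float64(-4.971845065052769), array([0.1028, 0.1088, 0.1028, 0.1078]))
[[169 170 170 165 161 161 163 161 161 165 164 164 164 167 167 166 166 163
  163 164 167 166 166]
 [168 168 167 161 139 144 146 147 149 151 156 157 160 161 163 163 162 162
  163 165 165 165 164]
 [170 166 167 155 108 105 105 112 116 128 130 136 140 144 148 151 154 154
  158 161 166 167 166]
 [169 166 166 155 105  95  95  98  95  99  99 100 103 111 112 121 126 130
  136 153 167 169 167]
 [167 166 167 160 136 131 130 128 119 112 104  93  95  95  95  92 101 100
  100 141 168 167 168]
 [168 165 167 163 158 157 157 157 148 144 140 129 130 127 125 111 113  94
   63 131 169 169 166]
 [167 167 166 164 163 163 162 161 162 160 159 159 156 154 151 144 141 121
   50 136 166 168 166]
 [168 166 167 166 162 163 164 161 
[... 388 characters left out ...]
157 156 157 157 153 153 153 155 156 136
   86 149 168 168 166]
 [171 169 169 168 169 167 167 167 167 165 164 162 160 160 159 156 157 148
  128 159 169 167 167]
 [170 170 170 168 170 169 167 169 169 169 170 169 167 167 164 163 163 160
  154 167 171 169 167]
 [170 170 169 171 169 169 166 167 168 169 170 169 168 169 167 167 166 168
  167 168 170 169 167]
 [170 169 168 168 169 170 168 166 169 169 170 169 170 169 169 168 166 170
  169 169 169 168 167]]
nose (array([ 0.4771, -0.1607]), 42, np.float64(85.49223162334653))
T [(array([354.5, 176. ]), 0.85)] [(array([351.6, 179.5]), 0.82)]
S [(array([242.1, 144.6]), 0.95)] []
rows [-2.0251 -1.5017  0.4564] spin 0.4241 yaw now 75.34 tilt z [-0. -0. -1.]
```

```bash
python3 -m handwheel '[[[-1,-0.74,0.1,0.21],[-1,-0.74,0.1,0.21],[-1,-0.74,0.1,0.21],[-1,-0.74,0.1,0.21],[-1,-0.74,0.1,0.21],[-1,-0.74,0.1,0.21]]]' 50 40
python3 - <<'E'
from h import *
togo([.4548,.1405,.14],-1.3)
T=snapshot("top");print(onz(T,(353.2,174.8),.132))
E
```

```text
t: 2.85
tool_pos: [0.2952, 0.3385, 0.2115]
tcp_rot: [-0.0, 0.442, 0.897, 0.0]
force: [0.7, -0.1, -0.3]
opening: 0.0499
grasp_force: 0.0
rows [-1.2713  0.0294  0.357 ] spin 0.2158 yaw now 37.54 tilt z [ 1.e-04  4.e-04 -1.e+00]
[ 0.48280996 -0.16383333  0.132     ]
```

```bash
python3 -m handwheel '[[[-1,0.024,0.2,0.216],[-1,0.024,0.2,0.216],[-1,0.024,0.2,0.216],[-1,0.024,0.2,0.216],[-1,0.024,0.2,0.216],[-1,0.024,0.2,0.216]]]' 50 40
python3 - <<'E'
from h import *
togo([.4548,.1405,.12],-1.3)
E
```

```text
t: 3.65
tool_pos: [0.4204, 0.1839, 0.1714]
tcp_rot: [-0.0, 0.714, 0.7, 0.0]
force: [0.8, 0.3, 1.3]
opening: 0.05
grasp_force: 0.0
rows [-0.2138  0.1763  0.2571] spin 0.0012 yaw now -1.08 tilt z [ 0.e+00  1.e-04 -1.e+00]
```

```bash
python3 -m handwheel '[[[-0.214,0.176,0.1,0.001],[-0.214,0.176,0.257,0.001],[-0.214,0.176,0.257,0.001]]]'
python3 - <<'E'
from h import *
np.set_printoptions(precision=4,suppress=True)
W=snapshot("wrist");T=snapshot("top");S=snapshot("side")
for n,s in(("W",W),("T",T),("S",S)):
    m=cv2.inRange(cv2.cvtColor(s["img"],cv2.COLOR_RGB2HSV),(105,120,40),(130,255,255))
    print(n,[(np.round(k["xy"],1),round(k["p"],2)) for k in tip_of(s,"blue_cassette_mid")[:3]],[(np.round(k["xy"],1),round(k["p"],2)) for k in tip_of(s,"blue_cassette")[:3]])
    # expected
    print("expect mid,orig,tcp",proj(s,[[.4548,.1405,.045],[.4548,.1405,.006],telemetry.state()["tool_pos"]]).round(1))
o=np.vstack([np.hstack([W["img"]]),cv2.resize(np.hstack([T["img"][150:250,150:278],S["img"][160:260,200:328]]),(512,200))]);cv2.imwrite("pics/w1.png",o[:,:,::-1])
togo([.4548,.1405,.12],-1.3)
E
```

```text
t: 4.03
tool_pos: [0.4538, 0.1397, 0.1186]
tcp_rot: [-0.001, 0.715, 0.699, -0.001]
force: [0.2, 0.1, 1.0]
opening: 0.0501
grasp_force: 0.0
W [(array([267.9, 201.8]), 0.85), (array([137.5, 189.6]), 0.72), (array([283.9, 316.7]), 0.69)] [(array([279.4, 286.2]), 0.86), (array([404. , 266.6]), 0.74), (array([266. , 184.9]), 0.59)]
expect mid,orig,tcp [[261.8 202.7]
 [261.9 188.7]
 [262.3 250.7]]
T [(array([254.5, 184.3]), 0.64)] [(array([343.5, 181.9]), 0.48)]
expect mid,orig,tcp [[208.9 193.4]
 [210.4 194.7]
 [206.  190.2]]
S [(array([308.6, 223.9]), 0.79), (array([262.2, 222.4]), 0.61), (array([254.2, 203.3]), 0.57)] [(array([307.3, 239. ]), 0.95), (array([257.7, 236.2]), 0.78), (array([253.1, 214.5]), 0.63)]
expect mid,orig,tcp [[263.4 219.8]
 [263.3 234.8]
 [263.2 188.8]]
rows [ 0.0061 -0.002   0.002 ] spin -0.0011 yaw now -1.49 tilt z [ 0.0008  0.0002 -1.    ]
```

View pics/w1.png

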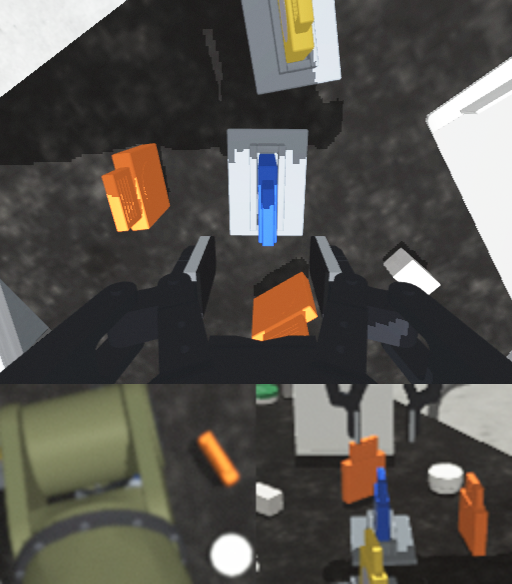

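The wrist picture puts the blue tab at column 268, between the fingers at about 208 and 312. So the cassette sits 3 to 5 mm towards +x of the tool, and the side picture shows the tool above it. I'll correct by about 3 mm, go down, and close part-way to feel the centring.

```bash
python3 -m handwheel '[[[0.004,0.015,0.1,0],[0.004,0.015,0.2,0],[0.004,0.015,0.272,0],[0.004,0.015,0.272,0],[0.004,0.015,0.272,0]]]' 50 30 && python3 -m handwheel '[[[0,0,0,0],[0,0,0,0],[0,0,0,0]]]' 16 20
python3 - <<'E'
from h import *
np.set_printoptions(precision=4,suppress=True)
W=snapshot("wrist")
cv2.imwrite("pics/w2.png",W["img"][:,:,::-1])
st=telemetry.state();print(st["tool_pos"],st["force"],st["torque"],st["opening"],st["grasp_force"])
E
```

```text
t: 5.1
tool_pos: [0.4585, 0.1399, 0.0661]
tcp_rot: [0.0, 0.716, 0.698, 0.0]
force: [0.2, -0.3, 0.7]
opening: 0.05
grasp_force: 0.0
t: 5.48
tool_pos: [0.4582, 0.1398, 0.0657]
tcp_rot: [0.0, 0.716, 0.698, 0.0]
force: [0.2, 0.0, 0.2]
opening: 0.016
grasp_force: 0.0
[0.4581 0.1398 0.0656] [0.6349 0.89   0.0721] [-0.0173  0.0203  0.0095] 0.01595430283737692 0.0
```

View pics/w2.png

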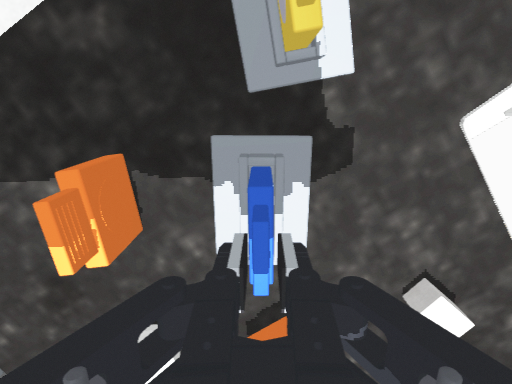

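The fingers straddle the tab evenly (tab at column 262) with no side force. I go 2.5 mm lower and close.

```bash
python3 -m handwheel '[[[0,0,0.012,0],[0,0,0.012,0]]]' && python3 -m handwheel '[[[0,0,0,0],[0,0,0,0],[0,0,0,0],[0,0,0,0]]]' 0 40 && python3 -m handwheel '[[[0,0,-0.02,0],[0,0,-0.06,0],[0,0,-0.14,0],[0,0,-0.3,0],[0,0,-0.55,0],[0,0,-0.75,0],[0,0,-0.75,0]]]'
python3 - <<'E'
from h import *
np.set_printoptions(precision=4,suppress=True)
# tool y stays on -x.. lid x axis yaw about -4.4
togo([.4828,-.162,.215],-4.4)
st=telemetry.state();print(st["force"])
W=snapshot("wrist");T=snapshot("top");S=snapshot("side")
tp=st["tool_pos"]
print("S side mids",[(np.round(k["xy"],1),round(k["p"],2)) for k in tip_of(S,"blue_cassette")[:3]],"exp",proj(S,[tp+np.array([0,0,-.057])]))
cv2.imwrite("pics/s3.png",cv2.resize(np.hstack([W["img"],S["img"][60:252,180:308].repeat(2,0).repeat(2,1)]),(768,384))[:,:,::-1])
E
```

```text
t: 5.78
tool_pos: [0.458, 0.1397, 0.0628]
tcp_rot: [-0.0, 0.716, 0.698, -0.0]
force: [-0.5, -0.3, 0.9]
opening: 0.0159
grasp_force: 0.0
t: 6.28
tool_pos: [0.4581, 0.1397, 0.063]
tcp_rot: [-0.0, 0.716, 0.698, -0.0]
force: [-0.8, -0.4, -0.4]
opening: 0.0068
grasp_force: 41.2
t: 7.15
tool_pos: [0.4591, 0.14, 0.2169]
tcp_rot: [0.002, 0.716, 0.698, 0.003]
force: [-0.3, -0.4, -1.3]
opening: 0.0069
grasp_force: 41.2
rows [-1.5065  0.1583  0.0083] spin 0.016 yaw now -1.51 tilt z [ 0.0063  0.0014 -1.    ]
[-0.3259 -0.3508 -1.2764]
S side mids [(array([307.4, 241.5]), 0.78), (array([253.5, 214. ]), 0.73), (array([259.3, 173.8]), 0.62)] exp [[261.4857 171.8678]]
```

View pics/s3.png

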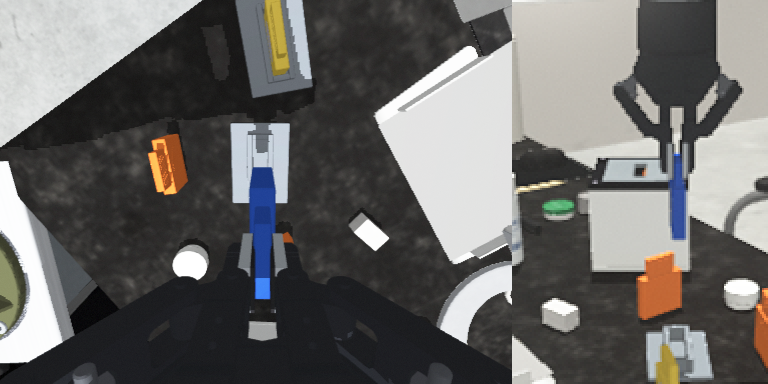

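Held upright: in the side part of the picture it hangs straight between the fingers. Now to the bin.

```bash
python3 -m handwheel '[[[-0.25,0.02,0,0],[-0.55,0.05,0,0],[-0.85,0.08,0,0.01],[-0.95,0.1,0,0.016],[-0.95,0.1,0,0.016]]]' && python3 -m handwheel '[[[-0.25,0.02,0,0],[-0.45,0.04,0,0],[-0.556,0.058,0,0],[-0.556,0.058,0,0],[-0.556,0.058,0,0]]]'
python3 - <<'E'
from h import *
np.set_printoptions(precision=4,suppress=True)
R=togo([.4828,-.162,.205],-4.4)
st=telemetry.state();tp=np.array(st["tool_pos"]);print(tp,st["force"])
W=snapshot("wrist");T=snapshot("top");S=snapshot("side")
ex,ey,ez=R[:,1],R[:,0],-R[:,2]
B=tp-.057*ez
im=W["img"].copy();im2=S["img"].copy()
def box(im,s,o,hx,hy,z0,z1,c):
    for z in(z0,z1):
        P=proj(s,[o+a*hx*ex+b*hy*ey+z*ez for a,b in((-1,-1),(1,-1),(1,1),(-1,1))]);cv2.polylines(im,[P.round().astype(int)],1,c)
for i,s in((im,W),(im2,S)):
    box(i,s,B,.007,.03,0,.054,(0,255,0));box(i,s,B,.004,.02,.054,.078,(255,255,0))
M=np.array([.4828,-.162,.132]);
cv2.imwrite("pics/w4.png",np.hstack([cv2.resize(im,(520,390)),cv2.resize(im2[60:200,200:300],(280,390))])[:,:,::-1])
for n,s in(("W",W),("T",T),("S",S)): print(n,[(l,np.round(k["xy"],1),round(k["p"],2)) for l in("mouth","lid","blue_cassette","blue_cassette_mid") for k in tip_of(s,l)[:1]],proj(s,[M,M-[0,0,.01],B,B+.039*ez]).round(1).tolist())
E
```

```text
t: 7.98
tool_pos: [0.4727, -0.0517, 0.2121]
tcp_rot: [-0.001, 0.735, 0.679, -0.001]
force: [0.7, 0.3, -1.4]
opening: 0.0072
grasp_force: 41.2
t: 8.6
tool_pos: [0.4761, -0.1612, 0.2127]
tcp_rot: [-0.0, 0.733, 0.68, -0.0]
force: [0.0, 1.0, -1.2]
opening: 0.0069
grasp_force: 41.2
rows [-0.0015  0.0339  0.0385] spin 0.0004 yaw now -4.33 tilt z [-0.0008  0.0005 -1.    ]
[ 0.4761 -0.1612  0.2127] [ 0.0114  1.0144 -1.2261]
W [('mouth', array([143.3,  11. ]), 0.49), ('lid', array([269.7, 195.5]), 0.9), ('blue_cassette', array([262.4, 205.6]), 0.8), ('blue_cassette_mid', array([263.1, 229.7]), 0.94)] [[268.7, 201.3], [268.5, 197.5], [260.0, 211.4], [259.6, 234.4]]
T [('mouth', array([350.7, 174.8]), 0.86), ('lid', array([351.1, 177.4]), 0.78), ('blue_cassette', array([260.1, 194.2]), 0.64), ('blue_cassette_mid', array([210.5, 198.3]), 0.68)] [[352.3, 174.8], [351.3, 175.4], [354.5, 176.8], [358.9, 174.4]]
S [('mouth', array([242.5, 143.8]), 0.79), ('lid', array([244.6, 146.4]), 0.57), ('blue_cassette', array([307.2, 241. ]), 0.89), ('blue_cassette_mid', array([254.8, 202.1]), 0.84)] [[244.2, 143.8], [244.2, 147.1], [246.4, 135.8], [246.2, 122.4]]
```

View pics/w4.png

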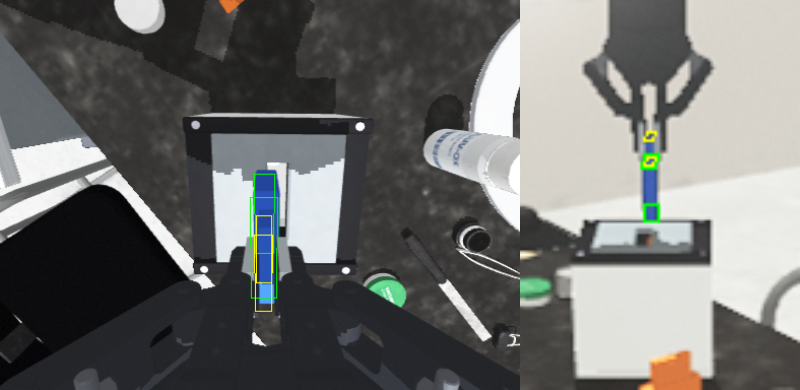

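The wrist picture shows the cassette over the plate, with the slot's open part just to the right of it at about (280,200) in the composite. The overlay disagrees along y (far edge at row 171, predicted 197), so I check for slip or tilt with one larger crop.

Run:
```python
from h import *
np.set_printoptions(precision=4,suppress=True)
R=togo([.4828,-.162,.205],-4.4)
tp=np.array(telemetry.state()["tool_pos"]);W=snapshot("wrist")
ex,ey,ez=R[:,1],R[:,0],-R[:,2];B=tp-.057*ez
k=4;c0,c1,r0,r1=170,370,110,320
a=cv2.resize(W["img"][r0:r1,c0+20:c0+120],None,fx=k*.7,fy=k*.7,interpolation=cv2.INTER_CUBIC)
big=cv2.resize(W["img"][r0:r1,c0:c1],None,fx=2.8,fy=2.8,interpolation=cv2.INTER_CUBIC)
o=big.copy()
def q(P):return ((proj(W,P)-[c0,r0]+.5)*2.8).round().astype(int)
def box(o,hx,hy,z0,z1,c,O=B):
    V={z:q([O+x*hx*ex+y*hy*ey+z*ez for x,y in((-1,-1),(1,-1),(1,1),(-1,1))]) for z in(z0,z1)}
    for z in V: cv2.polylines(o,[V[z]],1,c)
    for i in range(4): cv2.line(o,V[z0][i],V[z1][i],c)
box(o,.007,.03,0,.054,(0,255,0));box(o,.004,.02,.054,.078,(255,255,0))
L=np.array([.4828,-.1615,.132]);box(o,.07,.065,0,-.001,(255,0,255),L);box(o,.008,.032,0,-.001,(255,0,0),L)
b=big[:,170:400]
cv2.imwrite("pics/z5.png",np.hstack([o,b])[:,:800,::-1])
d=R.T@(cam(W)[0].T@np.array([0,0,1]));print("cam axis in tool",d, "cam pos tool",R.T@(-cam(W)[0].T@cam(W)[1]-tp))
```

```text
rows [0.005  0.0332 0.0404] spin 0.0 yaw now -4.4 tilt z [ 0. -0. -1.]
cam axis in tool [-0.2942  0.0003  0.9557] cam pos tool [ 0.0746  0.0015 -0.1415]
```

View pics/z5.png

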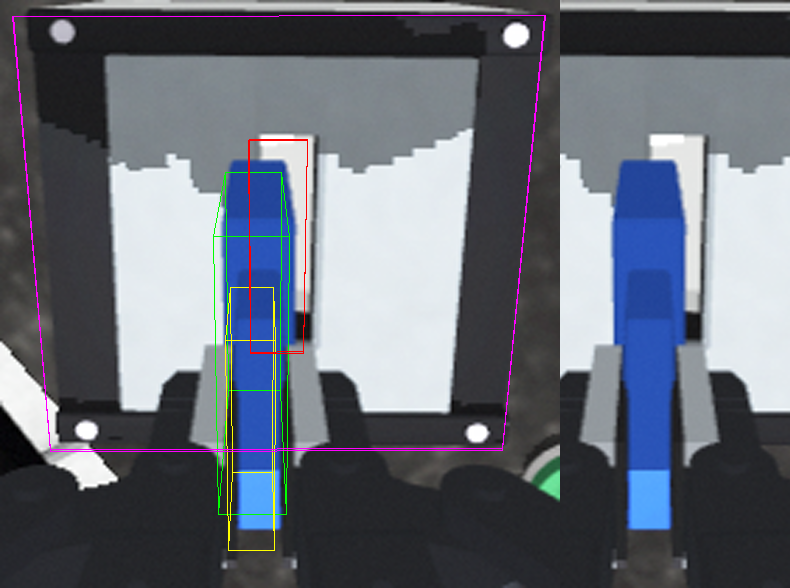

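The crop shows the cassette hanging straight, offset about +3 mm in y and +1.4 mm in x from the tool axis. The slot's right edge is at about column 313, its top edge at row 135 and its bottom edge at row 343. That puts the slot about 7.3 mm further along tool y. I'll align there, come down to about 3 mm above the plate, and touch lightly.

```bash
python3 -m handwheel '[[[0.0015,0.0365,0,0],[0.0015,0.0365,0.06,0],[0.0015,0.0365,0.1,0],[0.0015,0.0365,0.1,0],[0.0015,0.0365,0.1,0]]]' && python3 -m handwheel '[[[0,0,0.005,0],[0,0,0.01,0],[0,0,0.015,0],[0,0,0.018,0],[0,0,0.018,0]]]'
```

```text
t: 10.02
tool_pos: [0.4834, -0.1628, 0.1932]
tcp_rot: [0.0, 0.734, 0.679, 0.0]
force: [0.0, -0.0, -0.1]
opening: 0.0072
grasp_force: 41.2
t: 10.65
tool_pos: [0.4834, -0.1627, 0.1894]
tcp_rot: [-0.0, 0.734, 0.679, -0.0]
force: [-0.8, 0.4, -1.2]
opening: 0.007
grasp_force: 41.2
```

```bash
python3 -m handwheel '[[[0,0,0.004,0],[0,0,0.007,0],[0,0,0.01,0],[0,0,0.01,0]]]'
```

```text
t: 11.15
tool_pos: [0.4834, -0.1627, 0.1874]
tcp_rot: [-0.0, 0.734, 0.679, -0.0]
force: [0.6, -0.4, -1.5]
opening: 0.007
grasp_force: 41.2
```

```bash
python3 -m handwheel '[[[0,0,0.004,0],[0,0,0.007,0],[0,0,0.01,0],[0,0,0.01,0]]]'
```

```text
t: 11.65
tool_pos: [0.4836, -0.1628, 0.1858]
tcp_rot: [0.0, 0.734, 0.679, 0.0]
force: [1.8, 0.4, 4.2]
opening: 0.0071
grasp_force: 41.7
```

```bash
python3 -m handwheel '[[[0,0,0.003,0],[0,0,0.006,0],[0,0,0.006,0]]]'
```

```text
t: 12.02
tool_pos: [0.4839, -0.1628, 0.1849]
tcp_rot: [0.001, 0.734, 0.679, 0.0]
force: [2.8, 0.4, 5.0]
opening: 0.0072
grasp_force: 42.1
```

```bash
python3 -m handwheel '[[[0,0,0.003,0],[0,0,0.006,0],[0,0,0.01,0],[0,0,0.01,0]]]'
```

```text
t: 12.52
tool_pos: [0.4835, -0.1628, 0.1822]
tcp_rot: [0.0, 0.734, 0.679, 0.0]
force: [2.9, -1.1, 3.1]
opening: 0.0073
grasp_force: 41.7
```

It is in: about 7 mm below the plate top, with only 3 to 5 N of nose drag. I keep pressing down gently.

```bash
python3 -m handwheel '[[[0,0,0.01,0],[0,0,0.02,0],[0,0,0.03,0],[0,0,0.04,0],[0,0,0.05,0],[0,0,0.06,0],[0,0,0.06,0]]]'
```

```text
t: 13.4
tool_pos: [0.4833, -0.1627, 0.1699]
tcp_rot: [-0.0, 0.734, 0.679, -0.0]
force: [2.8, -0.3, -2.6]
opening: 0.0066
grasp_force: 40.9
```

```bash
python3 -m handwheel '[[[0,0,0.015,0],[0,0,0.03,0],[0,0,0.045,0],[0,0,0.06,0],[0,0,0.075,0],[0,0,0.075,0]]]'
```

```text
t: 14.15
tool_pos: [0.4833, -0.1627, 0.1548]
tcp_rot: [-0.0, 0.734, 0.679, -0.0]
force: [2.7, 0.1, -3.5]
opening: 0.0074
grasp_force: 40.8
```

```bash
python3 -m handwheel '[[[0,0,0.02,0],[0,0,0.04,0],[0,0,0.06,0],[0,0,0.075,0],[0,0,0.084,0],[0,0,0.084,0]]]'
```

```text
t: 14.9
tool_pos: [0.4833, -0.1627, 0.1382]
tcp_rot: [-0.0, 0.734, 0.679, -0.0]
force: [2.0, -1.7, -2.8]
opening: 0.0069
grasp_force: 40.9
```

Released next: the nose should hold it. Then up, shut the fingers, and press on the tab's top.

```bash
python3 -m handwheel '[[[0,0,0,0],[0,0,0,0],[0,0,-0.05,0],[0,0,-0.15,0],[0,0,-0.18,0],[0,0,-0.18,0]]]' 26 && python3 -m handwheel '[[[0.015,0,0,0],[0.015,0,0,0],[0.015,0,0,0]]]' 0 30
python3 - <<'E'
from h import *
W=snapshot("wrist");S=snapshot("side")
cv2.imwrite("pics/r6.png",np.hstack([W["img"],cv2.resize(S["img"][70:170,200:275],(288,384))])[:,:,::-1])
E
```

```text
t: 15.65
tool_pos: [0.4835, -0.1627, 0.1748]
tcp_rot: [0.0, 0.734, 0.679, 0.0]
force: [-1.0, -0.6, -0.4]
opening: 0.0258
grasp_force: 0.0
t: 16.02
tool_pos: [0.4836, -0.1597, 0.1742]
tcp_rot: [-0.0, 0.734, 0.68, -0.0]
force: [-0.1, 0.2, -0.9]
opening: -0.0001
grasp_force: 0.0
```

View pics/r6.png

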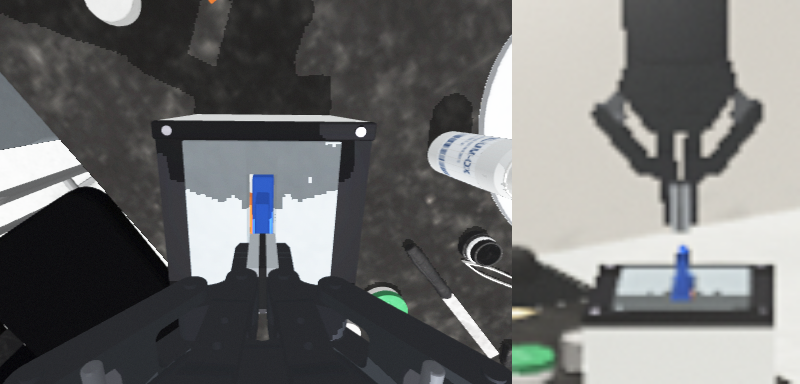

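The cassette stands held in the slot, tab up at (263,205), with the shut fingers right over it. The tab top is at about z = 0.159. I press down in small steps.

```bash
python3 -m handwheel '[[[0,0,0.04,0],[0,0,0.06,0],[0,0,0.07,0],[0,0,0.08,0],[0,0,0.09,0],[0,0,0.1,0],[0,0,0.1,0]]]'
```

```text
t: 17.0
tool_pos: [0.4836, -0.1597, 0.1544]
tcp_rot: [0.0, 0.734, 0.679, -0.0]
force: [-0.3, -0.2, 0.0]
opening: 0.0004
grasp_force: 0.4
```

```bash
python3 -m handwheel '[[[0,0,0.01,0],[0,0,0.02,0],[0,0,0.03,0],[0,0,0.04,0],[0,0,0.05,0],[0,0,0.05,0]]]'
python3 - <<'E'
from h import *
S=snapshot("side")
m=cv2.inRange(cv2.cvtColor(S["img"],cv2.COLOR_RGB2HSV),(105,120,40),(130,255,255))[120:190,215:275];print(m.sum()//255, np.argwhere(m).mean(0) if m.any() else None)
E
```

```text
t: 17.75
tool_pos: [0.4834, -0.1596, 0.1441]
tcp_rot: [-0.0, 0.734, 0.679, -0.0]
force: [0.3, 0.1, 0.3]
opening: 0.0
grasp_force: 0.0
19 [24.84210526 28.73684211]
```

```bash
python3 -m handwheel '[[[0,0,0.01,0],[0,0,0.02,0],[0,0,0.028,0],[0,0,0.036,0],[0,0,0.036,0]]]'
python3 - <<'E'
from h import *
S=snapshot("side")
m=cv2.inRange(cv2.cvtColor(S["img"],cv2.COLOR_RGB2HSV),(105,120,40),(130,255,255))[120:190,215:275];print(m.sum()//255, np.argwhere(m).mean(0) if m.any() else None)
E
```

```text
t: 18.42
tool_pos: [0.4836, -0.1597, 0.1371]
tcp_rot: [-0.0, 0.734, 0.679, -0.0]
force: [-0.4, -0.3, 0.5]
opening: 0.0001
grasp_force: 0.0
0 None
```

The cassette is gone from view above the lid. I back off and look.

```bash
python3 -m handwheel '[[[0,0,-0.1,0],[0.2,0,-0.4,0],[0.5,0,-0.5,0],[0.8,0,-0.5,0],[0.8,0,-0.5,0],[0.8,0,-0.5,0]]]' 20
python3 - <<'E'
from h import *
T=snapshot("top");S=snapshot("side");W=snapshot("wrist")
a=cv2.resize(T["img"][130:260,120:400],(800,371));b=cv2.resize(S["img"][130:290,180:330],(215,229));c=cv2.resize(W["img"],(305,229))
o=np.zeros((600,800,3),np.uint8);o[:371]=a;o[371:,:215]=b;o[371:,220:525]=c
cv2.imwrite("pics/f7.png",o[:,:,::-1]);print(telemetry.state()["t"])
E
```

```text
t: 19.23
tool_pos: [0.4959, -0.0002, 0.2372]
tcp_rot: [0.0, 0.733, 0.68, -0.0]
force: [0.3, -0.2, 0.5]
opening: 0.0202
grasp_force: 0.0
19.375
```

View pics/f7.png

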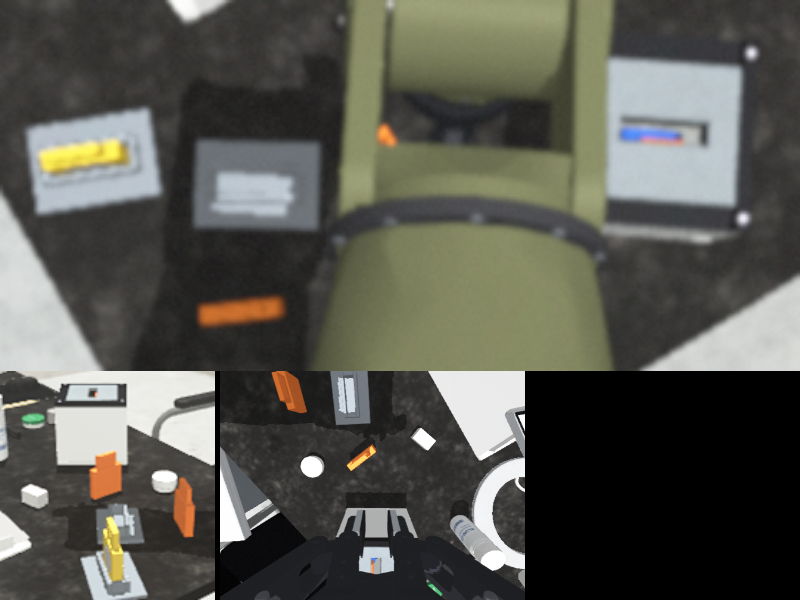

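The top picture shows the blue tab through the slot at about (348,177), about 11 mm off the slot's centre. That matches the parallax of a tab top near z = 0.084, so the cassette is standing on the bin floor. Yellow, the steel block and the jar look unmoved.

```bash
python3 -c "
from station import env
print(env.hand_in())"
```

```text
the job is handed in; nothing more can be done
None
```

The blue cassette has dropped into the returns bin, the yellow cassette, steel block and jar look undisturbed in the final pictures, and I handed the job in at about 19 s; no score was returned.

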